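Open the griddle and hold the spatula ready

TASK

Get ready to turn the breakfast flatbread: lift the griddle's hinged cover by its bar handle and bring it gently all the way up to its stop, where it stays by itself. Then draw the steel spatula out of its slanted holder, turn it level with the same face of the blade up, and finish while still holding it there: blade above the middle of the hot plate, about 10 cm over it and touching nothing. Leave the mug, the plates, the tin and the jar alone.

Things in the scene. Friction and masses are not known exactly. Their poses are not given: they have to be found in the camera images.
- griddle: Rectangular electric griddle, fixed to the counter, 230 (x) x 340 (y) mm, rim 69 mm high. Origin: centre of its underside on the counter; x points away from its front, towards the hinge side, z up. It may stand on the left or the right of the counter, the holder on the other side.
- hotplate (a point): Centre of the top of the black hot plate (190 x 300 mm), 62 mm above the counter; axes as the griddle's.
- cover (a joint): Hinge angle of the steel griddle cover: 0 closed and level, 1.35 at its open stop (77 degrees, leaning a little towards the robot). It starts closed or slightly ajar. The hinge is stiff: the cover stays where it is left, and about 7 N at the handle lifts it. Cover plate 200 x 300 x 20 mm, about 0.6 kg.
- cover_hinge (a point): Point on the hinge line, in the middle of the griddle's far side, 75 mm above the counter; the hinge line runs along the griddle's y.
- cover_bar (a point): Middle of the cover's round black bar handle, 14 mm thick, 130 mm long along the griddle's y, on an arm at each end. With the cover at 0 it lies 225 mm before the hinge line (griddle -x), 60 mm above it, 40 mm above the cover's top and 20 mm before its front edge. Pinch it from above; it moves on a 233 mm arc about the hinge and turns in the fingers.
- holder: Slanted steel spatula holder, fixed, foot 150 x 110 mm. Origin: on the counter, straight below the centre of the stored blade; x points away from the stored handle. A ramp 94 mm wide slopes 45 degrees, down towards +x, and carries the spatula. It ends 90 mm up the slope from the blade centre, before the handle begins.
- pocket (a point): Where the spatula's origin lies when stored: 55 mm above the holder's origin. The blade stands here in a pocket: end wall, side walls, and a cover over the lowest 40 mm of the blade (5 mm play). Draw the spatula at least 60 mm up along the 45 degree slope before moving it otherwise.
- spatula: Loose steel spatula, 255 mm long, 0.14 to 0.22 kg. Origin: centre of the blade's underside; x points to the blade's tip, z is the normal of its upper face. Blade 90 (x) x 72 (y) x 4 mm, neck 14 mm wide. Centre of mass near x = -85 mm. Stored, its x points 45 degrees down and away from the robot, the handle rising towards the robot.
- spatula_grip (a point): A good place to grip: the middle of the handle's thickness at x = -140, y = 0, z = 2 mm in the spatula's frame. The red handle is 22 mm wide (y) and 16 mm thick (z), from x = -100 to -210 mm; grip it across its width from above.
- mug: Blue enamel mug, 84 mm across, 85 mm high, handle to its +y; origin under its centre. Leave alone.
- plate0: Lower (green) of two stacked melamine plates, 190 mm across, 13 mm high each; origin under its centre. Leave alone.
- plate1: Upper (yellow) plate, lying on the lower. Leave alone.
- tin: Tin can, 74 mm across, 85 mm high; origin under its centre. Leave alone.
- jar: Jar with a yellow cap, 68 mm across, 95 mm high; origin under its centre. Leave alone.

How it is judged:
By the outcome, as a careful person would: the job done as asked, in the order asked, and still so for the second after the job is handed in, while the arm keeps its last pose, push and grip.
It also fails if it takes over 58 s, if anything falls off the work surface, if the arm or the gripper's body presses on something with over 40 N, if the wrist force passes 120 N, or if a joint passes its speed limit or range.

ROBOT

A 6-joint arm with a two-finger parallel gripper is mounted at the origin on the work surface. World frame = base frame: x ahead of the robot, y to its left, z up, the work surface at z = 0. Lengths are in m, angles in rad, forces in N, time in s.
With the tool pointing down it reaches from about 0.425 to 1.125 m from the base axis. Payload 14.9 kg.
Tool frame: the origin (TCP) lies midway between the tips of the shut fingers; the grasp point (between the pads) lies ctrl.grasp_offset behind it (ctrl.grasp_offset is the distance from the TCP to the grasp point, in m); z points along the fingers, y is the line along which they close (so a half turn about z gives the same grasp; the last joint's range is limited). The gripper opens to 91 mm and grips with 3 to 60 N. Pads are 32 mm wide; open, the fingers measure 118 mm over their backs; the gripper's body (76 mm by 178 mm) begins 60 mm behind the grasp point.
Start: joints at [-1.324, 0.379, 1.734, -0, 1.028, -0.033], TCP at [0.193, -0.673, 0.214] pointing down, gripper open.
Joint ranges: [-2.77, 2.77], [-0.74, 2.19], [0, 2.66], [-1.06, 4.2], [0.31, 2.87], [-3.08, 3.08]. Speed limits (rad/s): [1.89, 1.89, 2.39, 3.14, 3.14, 3.14].

INTERFACE

Orientations are given as a rotation vector (axis times angle).
In Python, from plant import ctrl gives the robot as it stands. The module is installed in compiled form; this text tells all that it offers.
- The arm moves only by the tool jog_arm, never from a script. Its argument "increments" is a list of rows, each a list of 7 numbers: the shift along the tool's x, y, z each as a share of 3 cm, from -1 to 1, then the turn, a rotation vector about the tool's x, y, z each as a share of 30 degrees, from -1 to 1, then the opening, from -1 (shut) to 1 (fully open). In form: [[tx, ty, tz, ax, ay, az, jaw], ...]. A call has exactly 10 rows; each row shifts and turns the commanded pose from where the row before left it, along the tool's axes as they then stand; what a row does not reach is not made up. A row lasts 1/10 s, in which the tool goes at most 50 mm and 8.59 degrees, less where a joint would pass 70% of its speed; a pose out of reach is approached as far as the arm can. A call with a number of a shift or a turn outside -1 to 1 is refused whole. A call with a gripper value outside its range is refused whole. The fingers move at their own pace and stop on an object; the grip force is fixed at half the most. Time passes only in rows, so rows that do not move let the fingers close, or fill a call up. It gives the time, the measured TCP pose, the force, the opening and the grip force at its end, in the units of the state.
- ctrl.get_obs(): the state, without advancing time (a new reading comes with each control period).
- ctrl.camera(name): name is "scene" or "side" or "wrist"; returns a dict with "color" (400x640x3 uint8, red, green, blue), "depth" (400x640 float32, m along the optical axis (not along the pixel's ray), 0 where there is no reading), "intrinsics" (3x3 intrinsics, pixels), "world_to_cam" (4x4, takes a point from world to camera coordinates); the wrist camera has in their place "mount" (4x4, takes a point from camera to tool coordinates, whose origin is the TCP and whose axes are the flange's). Camera axes: x right, y up, looking along -z (the intrinsics and any distortion apply to the point x, -y, -z); pixel columns grow to the right and rows downward; lengths in m; the calibration is good to about 2 mm. A picture is of the moment at which its call begins: read the wrist's pose just before it.
- ctrl.hand_in(): hands the job in; it is judged then, once.
The state is a dict: "time": time; "joints": joint angles; "joint_velocities": joint speeds; "joint_torque": joint torques, N m; "tcp_pos": TCP position; "orientation": TCP orientation; "wrist_force": force on the tool from outside, world axes, zero at the start; "torque": the same for the moment, N m; "opening": finger opening in m; "grip_force": force on a finger pad.
Only numpy, scipy, OpenCV 4.12 (cv2) and the standard library are available. Lean on these libraries where they do the work, as an engineer would, in place of code of your own. Each camera call takes 0.05 s, during which the arm holds its last target. There are 200 camera calls.

## Working session

There is one attempt and no reset: what is moved stays moved. The work goes in short steps, Python scripts to look and compute and a tool call to move; the robot and the scene stay as the last step left them, time stands still between calls to the robot, and variables do not carry over. Pictures are saved under pics/ and viewed, at most 10 in all, crops included, and the job is handed in when it is done.

Besides the shell and the picture viewer there is one more tool, called after "Request:" by a JSON object that holds its "fn" and its "kwargs", one argument or row to a line. jog_arm: Moves the arm, as the interface text tells. Its arguments: {"type":"object","properties":{"increments":{"type":"array"}},"required":["increments"]}

```bash
mkdir -p pics
cat > h.py <<'E'
import numpy as np, cv2
from scipy.spatial.transform import Rotation as R
from plant import ctrl
def pts(c,T=None):
    d=c["depth"];K=c["intrinsics"];v,u=np.mgrid[:d.shape[0],:d.shape[1]]
    p=np.stack([(u-K[0,2])/K[0,0]*d,-(v-K[1,2])/K[1,1]*d,-d,np.ones_like(d)],-1)
    T=np.linalg.inv(c["world_to_cam"]) if T is None else T
    return (p@T.T)[...,:3]
def save(c,n): cv2.imwrite(f"pics/{n}.png",c["color"][...,::-1])
E
python3 - <<'E'
from h import *
o=ctrl.get_obs(); print(o, ctrl.grasp_offset)
for n in("scene","side"):
    c=ctrl.camera(n);save(c,n+"0");np.savez(n+"0",**c);print(c["intrinsics"],np.linalg.inv(c["world_to_cam"]).round(3),(c["depth"]>0).mean(), [k for k in c])
E
```

```text
{'time': 0.0, 'joints': array([-1.32427915e+00,  3.79412379e-01,  1.73481415e+00, -4.08894928e-05,
        1.02850121e+00, -3.32897210e-02]), 'joint_velocities': array([-0.00080566, -0.00035722, -0.00100732,  0.00028693, -0.0012068 ,
       -0.00033045]), 'joint_torque': array([-7.92982522e-03, -7.63728046e+01, -4.34386647e+01,  6.46856264e-02,
        4.23528382e-02, -1.05115894e-04]), 'tcp_pos': array([ 0.19320898, -0.67237121,  0.21326906]), 'orientation': array([-3.10977905e+00, -4.37963240e-01,  2.44326430e-04]), 'wrist_force': array([ 0.38160782, -0.59906889,  0.14962325]), 'torque': array([ 0.01092478,  0.00816886, -0.03589213]), 'grip_force': 0.0, 'opening': 0.09128504566769281} 0.0188
[[504.33837878   0.         332.32455788]
 [  0.         504.33837878 193.8270845 ]
 [  0.           0.           1.        ]] [[-0.604 -0.471  0.642  1.596]
 [ 0.797 -0.348  0.495  0.804]
 [-0.01   0.811  0.586  1.025]
 [ 0.     0.     0.     1.   ]] 0.9961796875 ['color', 'depth', 'intrinsics', 'world_to_cam']
[[500.44852012   0.         315.54398147]
 [  0.         500.44852012 207.31949249]
 [  0.           0.           1.        ]] [[-1.     0.016 -0.023  0.539]
 [-0.028 -0.661  0.75   1.229]
 [-0.003  0.75   0.661  1.202]
 [ 0.     0.     0.     1.   ]] 0.9957421875 ['color', 'depth', 'intrinsics', 'world_to_cam']
```

View pics/scene0.png

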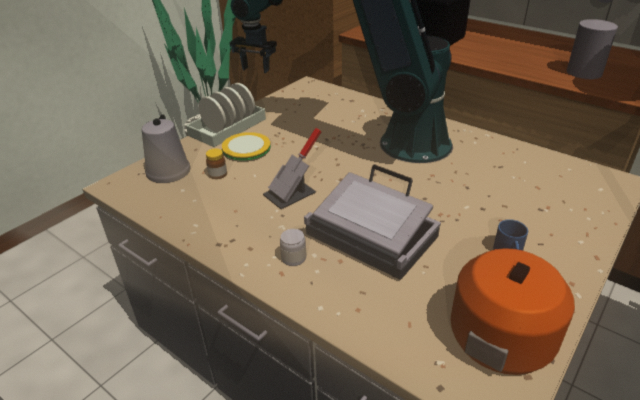

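View pics/side0.png

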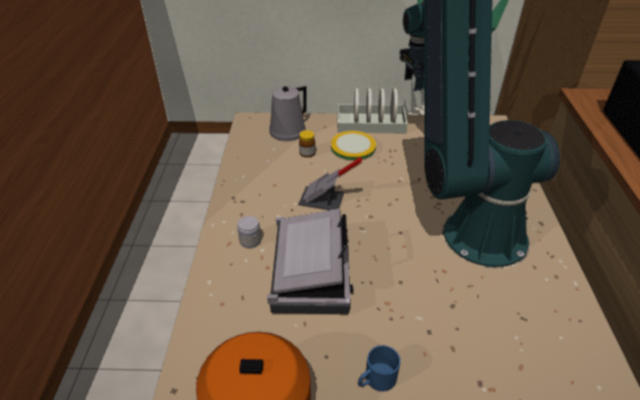

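The scene view shows the griddle on the robot's left, near px (370,225), slightly ajar, with its bar at (390,180). The spatula's red handle is at (311,143) and its ramp at (290,180). The side view shows the griddle at (312,255) and the handle at (347,167).

Run:
```python
from h import *
for n,box,hb in(("scene",(300,160,440,275),(295,125,325,165)),("side",(265,200,360,315),(325,155,370,185))):
    c=dict(np.load(n+"0.npz"));P=pts(c);col=c["color"].astype(int)
    hsv=cv2.cvtColor(c["color"],cv2.COLOR_RGB2HSV)
    m=np.zeros(P.shape[:2],bool);m[hb[1]:hb[3],hb[0]:hb[2]]=1
    red=m&(col[...,0]>100)&(col[...,1]<60)&(col[...,2]<60)
    q=P[red];q=q[np.abs(q-np.median(q,0)).max(1)<.08];ce=q.mean(0);u,s,vt=np.linalg.svd(q-ce,full_matrices=False);t=(q-ce)@vt[0]
    print(n,"handle",len(q),ce.round(4),vt.round(3)[[0,2]],"len",t.min(),t.max(),"yaw",np.degrees(np.arctan2(vt[0,1],vt[0,0])))
    g=np.zeros(P.shape[:2],bool);g[box[1]:box[3],box[0]:box[2]]=1
    b=P[g&(P[...,2]>.02)&(P[...,2]<.3)]
    r=P[g&(P[...,2]>.055)&(P[...,2]<.075)]
    print(" body minrect",cv2.minAreaRect((b[:,:2]).astype(np.float32)), "rimz", cv2.minAreaRect(r[:,:2].astype(np.float32)))
    # cover plane: bright gray points
    cv=g&(hsv[...,2]>110)&(hsv[...,1]<60)&(P[...,2]>.08);q=P[cv];ce=q.mean(0)
    for _ in range(3):
        nrm=np.linalg.svd(q-ce,full_matrices=False)[2][2];d=(q-ce)@nrm;q=q[abs(d)<max(.004,2*d.std())];ce=q.mean(0)
    nrm*=np.sign(nrm[2]);print(" cover",len(q),ce.round(4),nrm.round(3),"tilt",np.arccos(nrm[2]),"dir",np.degrees(np.arctan2(nrm[1],nrm[0])))
    h=P@nrm-ce@nrm
    ba=g&(h>.02)&(h<.06);q=P[ba];
    print(" bar pts",len(q),q.min(0).round(3),q.max(0).round(3))
    top=q[(q@nrm-ce@nrm)>.034];print(" bar top",len(top),top.mean(0).round(4));u,s,vt=np.linalg.svd(top-top.mean(0),full_matrices=False);t=(top-top.mean(0))@vt[0];print(vt[0].round(3),t.min(),t.max())
```

```text
scene handle 187 [ 0.466  -0.1558  0.1755] [[ 0.692 -0.152 -0.705]
 [-0.721 -0.111 -0.684]] len -0.047507727376941415 0.05184279111269551 yaw -12.382575356316512
 body minrect ((0.6464529037475586, 0.1035519391298294), (0.3191060721874237, 0.5139376521110535), 5.428591728210449) rimz ((0.647367537021637, 0.11811812222003937), (0.30762210488319397, 0.49599409103393555), 7.663426876068115)
 cover 4927 [0.6    0.1869 0.1211] [0.242 0.003 0.97 ] tilt 0.24455386464145878 dir 0.7646808210331448
 bar pts 238 [0.481 0.106 0.167] [0.504 0.246 0.2  ]
 bar top 198 [0.4909 0.1791 0.1925]
[-0.016  1.    -0.004] -0.07303963461561047 0.06655801886198662
side handle 118 [ 0.4644 -0.1515  0.1743] [[ 0.704 -0.124 -0.699]
 [ 0.708  0.055  0.704]] len -0.04745315798908106 0.057568860378463475 yaw -9.97515050342315
 body minrect ((0.5851527452468872, 0.10167960822582245), (0.244794100522995, 0.5019387006759644), 0.5278999209403992) rimz ((0.5896022319793701, 0.1844581812620163), (0.23437024652957916, 0.3330601155757904), 0.5278999209403992)
 cover 4194 [0.5937 0.1929 0.1201] [0.24  0.004 0.971] tilt 0.24265108817918354 dir 0.9931286300907806
 bar pts 186 [0.481 0.106 0.167] [0.5   0.249 0.197]
 bar top 166 [0.4892 0.1844 0.1909]
[-0.006  1.    -0.01 ] -0.0782951774300027 0.06508413212984032
```

Request:
{"fn": "jog_arm", "kwargs": {
  "increments": [
    [0, 0, -0.4, 0, 0, -0.25, 1],
    [0, 0, -0.4, 0, 0, -0.25, 1],
    [0, 0, -0.4, 0, 0, -0.25, 1],
    [0, 0, -0.4, 0, 0, -0.25, 1],
    [0, 0, -0.4, 0, 0, -0.25, 1],
    [0, 0, -0.4, 0, 0, -0.25, 1],
    [0, 0, -0.4, 0, 0, -0.25, 1],
    [0, 0, -0.4, 0, 0, -0.25, 1],
    [0, 0, -0.4, 0, 0, -0.25, 1],
    [0, 0, -0.4, 0, 0, -0.25, 1]
  ]
}}

```text
time: 1.1
tcp_pos: [0.1933, -0.6726, 0.334]
orientation: [-2.195, -2.247, -0.001]
wrist_force: [0.9, 0.4, 0.1]
opening: 0.0913
grip_force: 0.0
```

Request:
{"fn": "jog_arm", "kwargs": {
  "increments": [
    [1, 0.8, 0, 0, 0, 0, 1],
    [1, 0.8, 0, 0, 0, 0, 1],
    [1, 0.8, 0, 0, 0, 0, 1],
    [1, 0.8, 0, 0, 0, 0, 1],
    [1, 0.8, 0, 0, 0, 0, 1],
    [1, 0.8, 0, 0, 0, 0, 1],
    [1, 0.8, 0, 0, 0, 0, 1],
    [1, 0.8, 0, 0, 0, 0, 1],
    [1, 0.8, 0, 0, 0, 0, 1],
    [1, 0.8, 0, 0, 0, 0, 1]
  ]
}}

```text
time: 2.1
tcp_pos: [0.4285, -0.3671, 0.3338]
orientation: [-2.201, -2.241, -0.0]
wrist_force: [1.1, -0.1, 1.4]
opening: 0.091
grip_force: 0.0
```

Request:
{"fn": "jog_arm", "kwargs": {
  "increments": [
    [1, 0.1, 0, 0, 0, 0, 1],
    [1, 0.1, 0, 0, 0, 0, 1],
    [1, 0.1, 0, 0, 0, 0, 1],
    [1, 0.1, 0, 0, 0, 0, 1],
    [1, 0.1, 0, 0, 0, 0, 1],
    [1, 0.1, 0, 0, 0, 0, 1],
    [1, 0.1, 0, 0, 0, 0, 1],
    [1, 0.1, 0, 0, 0, 0, 1],
    [1, 0.1, 0, 0, 0, 0, 1],
    [1, 0.1, 0, 0, 0, 0, 1]
  ]
}}

```text
time: 3.1
tcp_pos: [0.4522, -0.0668, 0.3338]
orientation: [-2.201, -2.241, 0.0]
wrist_force: [0.2, 0.2, 0.5]
opening: 0.0915
grip_force: 0.0
```

Request:
{"fn": "jog_arm", "kwargs": {
  "increments": [
    [0.82, 0.14, 0.3, 0, 0, 0, 1],
    [0.82, 0.14, 0.3, 0, 0, 0, 1],
    [0.82, 0.14, 0.3, 0, 0, 0, 1],
    [0.82, 0.14, 0.3, 0, 0, 0, 1],
    [0.82, 0.14, 0.3, 0, 0, 0, 1],
    [0.82, 0.14, 0.3, 0, 0, 0, 1],
    [0.82, 0.14, 0.3, 0, 0, 0, 1],
    [0.82, 0.14, 0.3, 0, 0, 0, 1],
    [0.82, 0.14, 0.3, 0, 0, 0, 1],
    [0.82, 0.14, 0.3, 0, 0, 0, 1]
  ]
}}

```text
time: 4.1
tcp_pos: [0.4899, 0.1797, 0.2434]
orientation: [-2.201, -2.241, 0.0]
wrist_force: [-0.9, 0.3, -0.7]
opening: 0.0911
grip_force: 0.0
```

```bash
cat >> h.py <<'E'
def wrist():
    o=ctrl.get_obs();c=ctrl.camera("wrist");T=np.eye(4);T[:3,:3]=R.from_rotvec(o["orientation"]).as_matrix();T[:3,3]=o["tcp_pos"]
    return o,c,pts(c,T@c["mount"])
E
python3 - <<'E'
from h import *
o,c,P=wrist();save(c,"w1");print(o["tcp_pos"],c["mount"].round(3))
col=c["color"].max(2)
m=(col<60)&(P[...,2]>.17)&(P[...,2]<.215)&(abs(P[...,0]-.49)<.04)&(abs(P[...,1]-.177)<.09)&(c["depth"]>0)
q=P[m];print(len(q),q.min(0),q.max(0),np.median(q,0))
for y in np.arange(.10,.26,.02):
    s=q[abs(q[:,1]-y)<.01]
    if len(s)>5: print(y.round(2),len(s),np.percentile(s[:,0],[5,50,95]).round(4),np.percentile(s[:,2],[50,95]).round(4))
E
```

```text
[0.48986689 0.17971726 0.24337275] [[-0.001  0.967  0.255  0.071]
 [ 1.     0.001  0.    -0.   ]
 [-0.     0.255 -0.967 -0.171]
 [ 0.     0.     0.     1.   ]]
1526 [0.48060826 0.10609562 0.17703405] [0.49482629 0.23962601 0.1963247 ] [0.48765181 0.18225002 0.19350621]
0.1 9 [0.4862 0.4886 0.4909] [0.1915 0.1945]
0.12 129 [0.4822 0.4877 0.4939] [0.1937 0.1948]
0.14 102 [0.481  0.4871 0.4933] [0.1934 0.195 ]
0.16 318 [0.4817 0.487  0.4928] [0.1937 0.1953]
0.18 331 [0.4815 0.4868 0.4924] [0.1937 0.1951]
0.2 302 [0.4814 0.4879 0.4922] [0.1935 0.1951]
0.22 227 [0.4812 0.4892 0.4925] [0.1931 0.1948]
0.24 108 [0.4811 0.4897 0.4926] [0.1929 0.1947]
```

Request:
{"fn": "jog_arm", "kwargs": {
  "increments": [
    [-0.13, -0.1, 0.3, 0, 0, 0, 1],
    [0, 0, 0.3, 0, 0, 0, 1],
    [0, 0, 0.3, 0, 0, 0, 1],
    [0, 0, 0.3, 0, 0, 0, 1],
    [0, 0, 0.3, 0, 0, 0, 1],
    [0, 0, 0.3, 0, 0, 0, 1],
    [0, 0, 0.3, 0, 0, 0, 1],
    [0, 0, 0.3, 0, 0, 0, 1],
    [0, 0, 0.07, 0, 0, 0, 1],
    [0, 0, 0, 0, 0, 0, -0.2]
  ]
}}

```text
time: 5.15
tcp_pos: [0.487, 0.1747, 0.1695]
orientation: [-2.201, -2.241, 0.001]
wrist_force: [-0.6, 0.5, -0.6]
opening: 0.086
grip_force: 0.0
```

Request:
{"fn": "jog_arm", "kwargs": {
  "increments": [
    [0, 0, 0, 0, 0, 0, -1],
    [0, 0, 0, 0, 0, 0, -1],
    [0, 0, 0, 0, 0, 0, -1],
    [0, 0, 0, 0, 0, 0, -1],
    [0, 0, 0, 0, 0, 0, -1],
    [0, 0, 0, 0, 0, 0, -1],
    [0, 0, 0, 0, 0, 0, -1],
    [0, 0, 0, 0, 0, 0, -1],
    [0, 0, 0, 0, 0, 0, -1],
    [0, 0, 0, 0, 0, 0, -1]
  ]
}}

```text
time: 6.15
tcp_pos: [0.4876, 0.1748, 0.1699]
orientation: [2.201, 2.241, 0.001]
wrist_force: [5.2, -0.8, -5.0]
opening: 0.0133
grip_force: 30.0
```

Run:
```python
import numpy as np
a=np.r_[np.linspace(.51,1.41,21),np.linspace(1.41,1.6106,11)[1:]]
dx=-.2329*np.diff(np.cos(a))/.03;dz=.2329*np.diff(np.sin(a))/.03
print(np.c_[dx,-dz].round(2).tolist(), (.6909-.2329*np.cos(a[[10,20,30]])).round(4),(.0562+.2329*np.sin(a[[10,20,30]])).round(4))
```

```text
[[0.18, -0.3], [0.19, -0.29], [0.2, -0.28], [0.22, -0.27], [0.23, -0.26], [0.24, -0.25], [0.25, -0.24], [0.26, -0.23], [0.27, -0.22], [0.28, -0.21], [0.29, -0.19], [0.3, -0.18], [0.31, -0.17], [0.31, -0.15], [0.32, -0.14], [0.33, -0.12], [0.33, -0.11], [0.34, -0.09], [0.34, -0.08], [0.34, -0.06], [0.15, -0.02], [0.15, -0.02], [0.15, -0.02], [0.16, -0.01], [0.16, -0.01], [0.16, -0.01], [0.16, -0.0], [0.16, -0.0], [0.16, 0.0], [0.16, 0.0]] [0.5573 0.6536 0.7002] [0.247  0.2861 0.2889]
```

Request:
{"fn": "jog_arm", "kwargs": {
  "increments": [
    [0, 0.18, -0.3, 0, 0, 0, -1],
    [0, 0.19, -0.29, 0, 0, 0, -1],
    [0, 0.2, -0.28, 0, 0, 0, -1],
    [0, 0.22, -0.27, 0, 0, 0, -1],
    [0, 0.23, -0.26, 0, 0, 0, -1],
    [0, 0.24, -0.25, 0, 0, 0, -1],
    [0, 0.25, -0.24, 0, 0, 0, -1],
    [0, 0.26, -0.23, 0, 0, 0, -1],
    [0, 0.27, -0.22, 0, 0, 0, -1],
    [0, 0.28, -0.21, 0, 0, 0, -1]
  ]
}}

```text
time: 7.15
tcp_pos: [0.5545, 0.1756, 0.2478]
orientation: [-2.199, -2.239, 0.009]
wrist_force: [-25.5, -5.2, 20.9]
opening: 0.0134
grip_force: 30.0
```

Run:
```python
import numpy as np
a=np.linspace(.98,1.36,10)
p=np.r_[[[.5572,.2464]],np.c_[.6925-.2329*np.cos(a),.0602+.2329*np.sin(a)]]
print((np.diff(p,axis=0)/.03*[1,-1]).round(2).tolist(),p[-1])
```

```text
[[0.19, -0.24], [0.28, -0.18], [0.28, -0.16], [0.29, -0.15], [0.3, -0.14], [0.3, -0.13], [0.31, -0.12], [0.31, -0.1], [0.32, -0.09], [0.32, -0.08]] [0.64376831 0.28794467]
```

Request:
{"fn": "jog_arm", "kwargs": {
  "increments": [
    [0, 0.19, -0.24, 0, 0, 0, -1],
    [0, 0.28, -0.18, 0, 0, 0, -1],
    [0, 0.28, -0.16, 0, 0, 0, -1],
    [0, 0.29, -0.15, 0, 0, 0, -1],
    [0, 0.3, -0.14, 0, 0, 0, -1],
    [0, 0.3, -0.13, 0, 0, 0, -1],
    [0, 0.31, -0.12, 0, 0, 0, -1],
    [0, 0.31, -0.1, 0, 0, 0, -1],
    [0, 0.32, -0.09, 0, 0, 0, -1],
    [0, 0.32, -0.08, 0, 0, 0, -1]
  ]
}}

```text
time: 8.15
tcp_pos: [0.6441, 0.177, 0.2895]
orientation: [2.201, 2.241, -0.002]
wrist_force: [-9.3, -6.7, 8.1]
opening: 0.0134
grip_force: 30.0
```

Request:
{"fn": "jog_arm", "kwargs": {
  "increments": [
    [0, 0.14, -0.03, 0, 0, 0, -1],
    [0, 0.14, -0.03, 0, 0, 0, -1],
    [0, 0.14, -0.03, 0, 0, 0, -1],
    [0, 0.14, -0.02, 0, 0, 0, -1],
    [0, 0.14, -0.02, 0, 0, 0, -1],
    [0, 0.14, -0.02, 0, 0, 0, -1],
    [0, 0.14, -0.01, 0, 0, 0, -1],
    [0, 0.14, -0.01, 0, 0, 0, -1],
    [0, 0.14, 0, 0, 0, 0, -1],
    [0, 0.14, 0, 0, 0, 0, -1]
  ]
}}

```text
time: 9.15
tcp_pos: [0.6862, 0.1776, 0.2946]
orientation: [2.201, 2.241, -0.001]
wrist_force: [-7.0, -6.1, 8.4]
opening: 0.013
grip_force: 30.0
```

Request:
{"fn": "jog_arm", "kwargs": {
  "increments": [
    [0, 0.08, 0, 0, 0, 0, -1],
    [0, 0.08, 0, 0, 0, 0, -1],
    [0, 0.07, 0, 0, 0, 0, -1],
    [0, 0.07, 0, 0, 0, 0, -1],
    [0, 0.06, 0, 0, 0, 0, -1],
    [0, 0.06, 0, 0, 0, 0, -1],
    [0, 0.05, 0, 0, 0, 0, -1],
    [0, 0.04, 0, 0, 0, 0, -1],
    [0, 0, 0, 0, 0, 0, -1],
    [0, 0, 0, 0, 0, 0, -1]
  ]
}}

```text
time: 10.15
tcp_pos: [0.7009, 0.1778, 0.2943]
orientation: [2.201, 2.241, -0.002]
wrist_force: [-8.6, -6.5, 7.4]
opening: 0.0135
grip_force: 30.0
```

Request:
{"fn": "jog_arm", "kwargs": {
  "increments": [
    [0, 0.05, 0, 0, 0, 0, -1],
    [0, 0.05, 0, 0, 0, 0, -1],
    [0, 0.05, 0, 0, 0, 0, -1],
    [0, 0.04, 0, 0, 0, 0, -1],
    [0, 0.04, 0, 0, 0, 0, -1],
    [0, 0, 0, 0, 0, 0, -1],
    [0, 0, 0, 0, 0, 0, -1],
    [0, 0, 0, 0, 0, 0, -1],
    [0, 0, 0, 0, 0, 0, -1],
    [0, 0, 0, 0, 0, 0, -1]
  ]
}}

```text
time: 11.15
tcp_pos: [0.7018, 0.1779, 0.2941]
orientation: [-2.194, -2.235, 0.021]
wrist_force: [-58.9, -9.8, 30.5]
opening: 0.0142
grip_force: 30.0
```

Request:
{"fn": "jog_arm", "kwargs": {
  "increments": [
    [0, -0.06, 0, 0, 0, 0, -1],
    [0, -0.06, 0, 0, 0, 0, -1],
    [0, -0.04, 0, 0, 0, 0, -1],
    [0, 0, 0, 0, 0, 0, -1],
    [0, 0, 0, 0, 0, 0, 0],
    [0, 0, 0, 0, 0, 0, 0],
    [0, 0, 0, 0, 0, 0, 0],
    [0, 0, 0, 0, 0, 0, 0],
    [0, 0, 0, 0, 0, 0, 0],
    [0, 0, 0, 0, 0, 0, 0]
  ]
}}

```text
time: 12.15
tcp_pos: [0.7032, 0.1786, 0.2931]
orientation: [2.201, 2.241, 0.0]
wrist_force: [0.4, -0.4, -0.0]
opening: 0.0456
grip_force: 0.0
```

Request:
{"fn": "jog_arm", "kwargs": {
  "increments": [
    [0, 0, -0.3, 0, 0, 0, 1],
    [0, 0, -0.4, 0, 0, 0, 1],
    [0, 0, -0.4, 0, 0, 0, 1],
    [0, 0, -0.4, 0, 0, 0, 1],
    [0, 0, -0.4, 0, 0, 0, 1],
    [-0.7, -0.8, 0, 0, 0, 0, 1],
    [-0.7, -0.8, 0, 0, 0, 0, 1],
    [-0.7, -0.8, 0, 0, 0, 0, 1],
    [-0.7, -0.8, 0, 0, 0, 0, 1],
    [-0.7, -0.8, 0, 0, 0, 0, 1]
  ]
}}

```text
time: 13.15
tcp_pos: [0.584, 0.0708, 0.3509]
orientation: [2.201, 2.241, 0.001]
wrist_force: [0.1, -0.4, -0.2]
opening: 0.091
grip_force: 0.0
```

Run:
```python
from h import *
c=ctrl.camera("scene");save(c,"scene1");P=pts(c)
b=P[100:280,290:450].reshape(-1,3);b=b[(b[:,2]>.1)&(b[:,2]<.33)&(b[:,0]>.63)&(b[:,0]<.75)&(b[:,1]>.0)&(b[:,1]<.36)]
print(len(b),b.min(0),b.max(0))
q=b[b[:,2]<.26]; ce=q.mean(0);n=np.linalg.svd(q-ce,full_matrices=False)[2][2];print(ce,n,np.arccos(abs(n[2])))
```

```text
6114 [0.64455663 0.02757856 0.1000114 ] [0.71250582 0.32948026 0.32039157]
[0.68849057 0.1908878  0.1834114 ] [0.97578157 0.01642796 0.21812945] 1.350898976155323
```

Request:
{"fn": "jog_arm", "kwargs": {
  "increments": [
    [0, 0, 0, 0, 0, 0.28, 1],
    [0, 0, 0, 0, 0, 0.28, 1],
    [0, 0, 0, 0, 0, 0.28, 1],
    [0, 0, 0, 0, 0, 0.28, 1],
    [0, 0, 0, 0, 0, 0.28, 1],
    [0, 0, 0, 0, 0, 0.28, 1],
    [0, 0, 0, 0, 0, 0.28, 1],
    [0, 0, 0, 0, 0, 0.28, 1],
    [0, 0, 0, 0, 0, 0.28, 1],
    [0, 0, 0, 0, 0, 0.28, 1]
  ]
}}

```text
time: 14.2
tcp_pos: [0.5851, 0.0715, 0.351]
orientation: [-3.136, -0.183, -0.001]
wrist_force: [-0.5, -0.1, 0.0]
opening: 0.0914
grip_force: 0.0
```

Request:
{"fn": "jog_arm", "kwargs": {
  "increments": [
    [0, 0, 0, 0, 0, 0.28, 1],
    [0, 0, 0, 0, 0, 0.28, 1],
    [-0.1, 1, 0, 0, 0, 0, 1],
    [-0.1, 1, 0, 0, 0, 0, 1],
    [-0.1, 1, 0, 0, 0, 0, 1],
    [-0.1, 1, 0, 0, 0, 0, 1],
    [-0.1, 1, 0, 0, 0, 0, 1],
    [-0.1, 1, 0, 0, 0, 0, 1],
    [-0.1, 1, 0, 0, 0, 0, 1],
    [-0.1, 1, 0, 0, 0, 0, 1]
  ]
}}

```text
time: 15.2
tcp_pos: [0.5203, -0.1621, 0.351]
orientation: [3.13, -0.267, 0.001]
wrist_force: [1.2, -0.1, -0.6]
opening: 0.0912
grip_force: 0.0
```

Run:
```python
from h import *
o,c,P=wrist();save(c,"w2");print(o["tcp_pos"],R.from_rotvec(o["orientation"]).as_matrix().round(3),o["joints"].round(2))
np.savez("w2",P=P,**c)
col=c["color"].astype(int);red=(col[...,0]>90)&(col[...,1]<60)&(col[...,2]<60)&(P[...,2]>.08)&(P[...,2]<.3)
q=P[red];print(len(q))
for i in range(3):
    ce=q.mean(0);vt=np.linalg.svd(q-ce,full_matrices=False)[2];d=np.linalg.norm((q-ce)-np.outer((q-ce)@vt[0],vt[0]),axis=1);q=q[d<.016]
t=(q-ce)@vt[0];print(len(q),ce,vt.round(3),t.min(),t.max(),"yaw",np.degrees(np.arctan2(vt[0,1],vt[0,0])))
```

```text
[ 0.52028368 -0.1621356   0.35104936] [[ 0.986 -0.17   0.001]
 [-0.17  -0.986 -0.   ]
 [ 0.001  0.    -1.   ]] [-0.34 -0.01  1.94  0.    1.21  1.4 ]
0<stdin>:7: RuntimeWarning: Mean of empty slice.
  ret = um.true_divide(
Traceback (most recent call last):
IndexError: index 0 is out of bounds for axis 0 with size 0
```

View pics/w2.png

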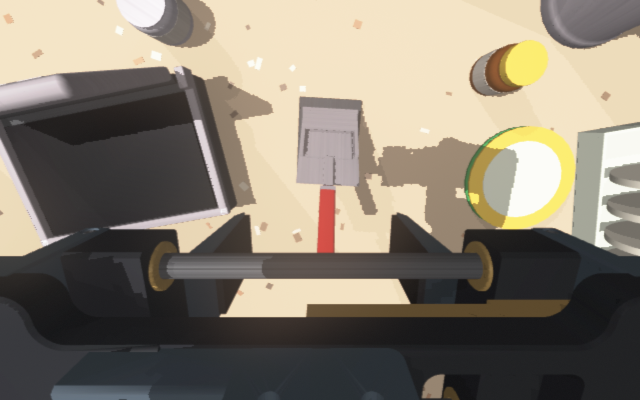

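The wrist view shows the holder at px (329,145) and the red handle running from (328,187) to (325,252), nearly aligned with tool x. The hot plate is exposed on the left.

Run:
```python
from h import *
z=dict(np.load("w2.npz"));P=z["P"];c=z["color"]
hsv=cv2.cvtColor(c,cv2.COLOR_RGB2HSV)
red=((hsv[...,0]<8)|(hsv[...,0]>172))&(hsv[...,1]>150)&(hsv[...,2]>80);red[:180]=0;red[256:]=0;red[:,:300]=0;red[:,350:]=0
q=P[red];print(len(q),q.min(0),q.max(0))
ce=np.median(q,0);vt=np.linalg.svd(q-q.mean(0),full_matrices=False)[2];print(q.mean(0),vt.round(3))
rows=[(v,np.nonzero(red[v])[0]) for v in range(190,250,8)]
for v,u in rows: a,b=P[v,u[0]+1],P[v,u[-1]-1];print(v,u[0],u[-1],((a+b)/2).round(4),np.linalg.norm(a-b).round(4))
# ramp surface plane
m=(P[...,2]>.03)&(P[...,2]<.14)&(P[...,0]>.45)&(P[...,0]<.72)&(abs(P[...,1]+.17)<.08);m[:90]=0;m[190:]=0;m[:,:290]=0;m[:,370:]=0
b=P[m];print("holder",len(b),b.min(0),b.max(0))
for v in range(105,187,10):
    u=np.nonzero(m[v])[0]
    if len(u)>5:print(v,u[0],u[-1],P[v,u[0]+1].round(4),P[v,u[-1]-1].round(4))
# hotplate dark
d=(hsv[...,2]<70)&(P[...,2]>.05)&(P[...,2]<.068)&(P[...,1]>0);q=P[d];print("hot",len(q),cv2.minAreaRect(q[:,:2].astype(np.float32)),np.median(q[:,2]))
```

```text
914 [ 0.43772352 -0.17745095  0.1386353 ] [ 0.59041508 -0.1461554   0.52211639]
[ 0.46883115 -0.16169236  0.17551061] [[-0.288  0.087  0.954]
 [ 0.938 -0.174  0.299]
 [-0.192 -0.981  0.032]]
190 321 331 [ 0.5024 -0.168   0.1404] 0.0114
198 320 333 [ 0.493  -0.1669  0.1491] 0.0153
206 320 333 [ 0.4841 -0.1653  0.1577] 0.0151
214 320 333 [ 0.4756 -0.1636  0.1664] 0.0148
222 319 333 [ 0.4675 -0.1614  0.1749] 0.0159
230 319 333 [ 0.4596 -0.16    0.1832] 0.0157
238 318 333 [ 0.4516 -0.1578  0.1903] 0.0168
246 318 332 [ 0.4446 -0.1558  0.1987] 0.0151
holder 4552 [ 0.49441855 -0.24166469  0.03003408] [ 0.62484106 -0.12555535  0.13954637]
115 303 357 [ 0.6115 -0.1513  0.0432] [ 0.597  -0.237   0.0354]
125 302 357 [ 0.5959 -0.1476  0.0589] [ 0.5812 -0.2327  0.0516]
135 301 357 [ 0.581  -0.144   0.0722] [ 0.5663 -0.2285  0.0685]
145 300 358 [ 0.5668 -0.1407  0.0871] [ 0.5516 -0.2264  0.0819]
155 299 358 [ 0.5522 -0.1366  0.0897] [ 0.5376 -0.2231  0.0922]
165 298 358 [ 0.5384 -0.133   0.0986] [ 0.5227 -0.2208  0.0945]
175 297 358 [ 0.5255 -0.1299  0.1112] [ 0.5098 -0.2173  0.1077]
185 320 358 [ 0.5095 -0.162   0.1351] [ 0.4971 -0.2141  0.1189]
hot 20813 ((0.5878570675849915, 0.16878044605255127), (0.20625725388526917, 0.3279287815093994), 0.6430933475494385) 0.062251336161128046
```

Request:
{"fn": "jog_arm", "kwargs": {
  "increments": [
    [0, 0, 0.8, 0, 0, 0.07, 1],
    [-0.16, 0.27, 0.8, 0, 0, 0, 1],
    [0, 0, 0.8, 0, 0, 0, 1],
    [0, 0, 0.8, 0, 0, 0, 1],
    [0, 0, 0.8, 0, 0, 0, 1],
    [0, 0, 0, 0, -0.25, 0, 1],
    [0, 0, 0, 0, -0.25, 0, 1],
    [0, 0, 0, 0, -0.25, 0, 1],
    [0, 0, 0, 0, -0.25, 0, 1],
    [0, 0, 0, 0, 0, 0, 1]
  ]
}}

```text
time: 16.25
tcp_pos: [0.5154, -0.1681, 0.2292]
orientation: [-2.966, 0.308, 0.801]
wrist_force: [-0.4, -0.3, -0.2]
opening: 0.0913
grip_force: 0.0
```

```bash
cat >> h.py <<'E'
def totool(g):
    o=ctrl.get_obs();M=R.from_rotvec(o["orientation"]).as_matrix();print("tcp",o["tcp_pos"].round(4),"j",o["joints"].round(2));print(M.round(3))
    t=np.array(g)+M[:,2]*ctrl.grasp_offset;print("shift/0.03:",(M.T@(t-o["tcp_pos"])/.03).round(3))
E
python3 - <<'E'
from h import *
totool([.474,-.163,.157])
o,c,P=wrist();save(c,"w3")
hsv=cv2.cvtColor(c["color"],cv2.COLOR_RGB2HSV)
red=((hsv[...,0]<8)|(hsv[...,0]>172))&(hsv[...,1]>150)&(hsv[...,2]>80)&(P[...,2]>.11)&(P[...,2]<.24)&(abs(P[...,1]+.16)<.03)&(P[...,0]<.53)
for v in range(0,400,14):
    u=np.nonzero(red[v])[0]
    if len(u)>6: a,b=P[v,u[0]+1],P[v,u[-1]-1];print(v,u[0],u[-1],((a+b)/2).round(4),np.linalg.norm(a-b).round(4))
E
```

```text
tcp [ 0.5154 -0.1681  0.2292] j [-0.33  0.37  1.79 -0.06  1.5   1.47]
[[ 0.846 -0.205 -0.493]
 [-0.177 -0.979  0.104]
 [-0.504 -0.    -0.864]]
shift/0.03: [0.015 0.118 3.403]
168 319 334 [ 0.5006 -0.1715  0.1396] 0.0121
182 314 334 [ 0.4927 -0.1675  0.1494] 0.0167
196 313 334 [ 0.4833 -0.165   0.1579] 0.0176
210 313 334 [ 0.4747 -0.1632  0.1674] 0.0176
224 313 333 [ 0.4658 -0.1609  0.1765] 0.0166
238 313 334 [ 0.4568 -0.1595  0.1856] 0.0176
252 312 333 [ 0.4484 -0.1568  0.195 ] 0.0175
```

Request:
{"fn": "jog_arm", "kwargs": {
  "increments": [
    [0, 0.12, 0.5, 0, 0, 0, 1],
    [0, 0, 0.5, 0, 0, 0, 1],
    [0, 0, 0.5, 0, 0, 0, 1],
    [0, 0, 0.5, 0, 0, 0, 1],
    [0, 0, 0.5, 0, 0, 0, 1],
    [0, 0, 0.5, 0, 0, 0, 1],
    [0, 0, 0.4, 0, 0, 0, 1],
    [0, 0, 0, 0, 0, 0, 0],
    [0, 0, 0, 0, 0, 0, -0.5],
    [0, 0, 0, 0, 0, 0, -1]
  ]
}}

```text
time: 17.3
tcp_pos: [0.4642, -0.1611, 0.1422]
orientation: [-2.969, 0.309, 0.794]
wrist_force: [1.1, 0.8, -0.2]
opening: 0.0701
grip_force: 0.0
```

Request:
{"fn": "jog_arm", "kwargs": {
  "increments": [
    [0, 0, 0, 0, 0, 0, -1],
    [0, 0, 0, 0, 0, 0, -1],
    [0, 0, 0, 0, 0, 0, -1],
    [0, 0, 0, 0, 0, 0, -1],
    [0, 0, 0, 0, 0, 0, -1],
    [0, 0, 0, 0, 0, 0, -1],
    [0, 0, 0, 0, 0, 0, -1],
    [0, 0, 0, 0, 0, 0, -1],
    [0, 0, 0, 0, 0, 0, -1],
    [0, 0, 0, 0, 0, 0, -1]
  ]
}}

```text
time: 18.3
tcp_pos: [0.4635, -0.161, 0.1418]
orientation: [-2.968, 0.309, 0.795]
wrist_force: [-2.3, -1.6, 1.3]
opening: 0.0221
grip_force: 30.0
```

Run:
```python
from h import *
totool([.474,-.163,.157])
z=np.radians(-12);d=np.array([-np.cos(z),-np.sin(z),1])*.7071
M=R.from_rotvec(ctrl.get_obs()["orientation"]).as_matrix();print("up-slope dir in tool",(M.T@d).round(3))
```

```text
tcp [ 0.4635 -0.161   0.1418] j [-0.34  0.41  1.93 -0.07  1.32  1.47]
[[ 0.847 -0.206 -0.489]
 [-0.178 -0.979  0.103]
 [-0.5    0.    -0.866]]
shift/0.03: [ 0.055 -0.008  0.011]
up-slope dir in tool [-0.966 -0.001 -0.259]
```

Request:
{"fn": "jog_arm", "kwargs": {
  "increments": [
    [-0.15, 0, -0.04, 0, 0, 0, -1],
    [-0.28, 0, -0.075, 0, 0, 0, -1],
    [-0.3, 0, -0.08, 0, 0, 0, -1],
    [-0.3, 0, -0.08, 0, 0, 0, -1],
    [-0.3, 0, -0.08, 0, 0, 0, -1],
    [-0.3, 0, -0.08, 0, 0, 0, -1],
    [-0.3, 0, -0.08, 0, 0, 0, -1],
    [-0.3, 0, -0.08, 0, 0, 0, -1],
    [-0.3, 0, -0.08, 0, 0, 0, -1],
    [-0.3, 0, -0.08, 0, 0, 0, -1]
  ]
}}

```text
time: 19.3
tcp_pos: [0.4022, -0.148, 0.2044]
orientation: [-2.968, 0.309, 0.795]
wrist_force: [1.5, -0.5, -1.7]
opening: 0.0219
grip_force: 29.9
```

Run:
```python
from h import *
totool([0,0,0])
c=ctrl.camera("scene");save(c,"scene2");P=pts(c)
o=ctrl.camera("side");save(o,"side2");cv2.imwrite("pics/mix.png",np.vstack([cv2.resize(c["color"][100:250,230:460],(690,300*690//460))[:300],cv2.resize(o["color"][120:270,230:430],(690,300))])[...,::-1])
hsv=cv2.cvtColor(c["color"],cv2.COLOR_RGB2HSV)
d=(hsv[...,2]<75)&(abs(P[...,2]-.062)<.006)&(P[...,1]>0)&(P[...,1]<.36)&(P[...,0]>.47)&(P[...,0]<.71)
d=cv2.morphologyEx(d.astype(np.uint8),cv2.MORPH_OPEN,np.ones((5,5)))>0
q=P[d];print("hot",len(q),cv2.minAreaRect(q[:,:2].astype(np.float32)))
r=(P[...,2]>.064)&(P[...,2]<.075)&(P[...,1]>-.05)&(P[...,1]<.4)&(P[...,0]>.45)&(P[...,0]<.75);q=P[r];print("rim",len(q),cv2.minAreaRect(q[:,:2].astype(np.float32)))
```

```text
tcp [ 0.4022 -0.148   0.2044] j [-0.36  0.23  2.04 -0.08  1.4   1.45]
[[ 0.848 -0.206 -0.489]
 [-0.178 -0.979  0.103]
 [-0.5   -0.    -0.866]]
shift/0.03: [-8.834 -2.071 13.595]
hot 562 ((0.5609750151634216, 0.3034950792789459), (0.18507224321365356, 0.06365600228309631), 22.99619483947754)
rim 807 ((0.5892210006713867, 0.17707423865795135), (0.239152193069458, 0.34191641211509705), 0.8793553709983826)
```

View pics/mix.png

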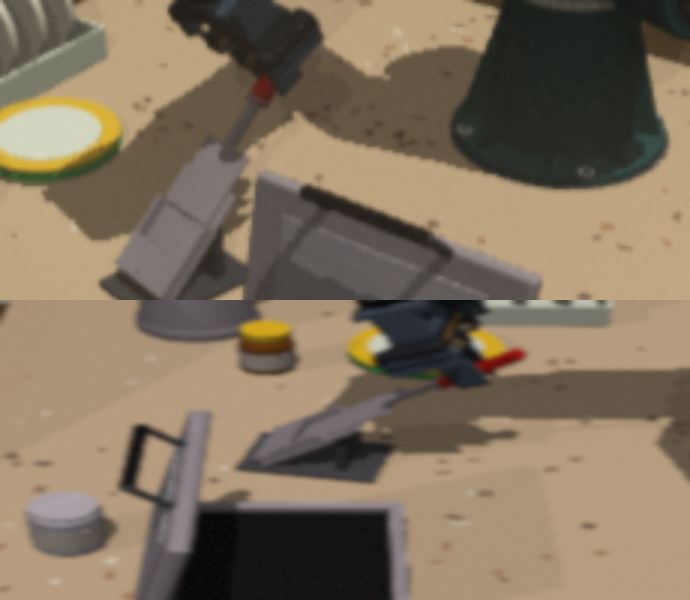

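The cover is up at its stop and the spatula is about 88 mm out of the pocket, with its neck visible at (240,130) in the upper crop. Next I lift clear and level it.

Request:
{"fn": "jog_arm", "kwargs": {
  "increments": [
    [-0.2, 0, -0.35, 0, 0, 0, -1],
    [-0.2, 0, -0.35, 0, 0, 0, -1],
    [-0.2, 0, -0.35, 0, 0, 0, -1],
    [-0.2, 0, -0.35, 0, 0, 0, -1],
    [-0.2, 0, -0.35, 0, 0, 0, -1],
    [-0.2, 0, -0.35, 0, 0, 0, -1],
    [-0.2, 0, -0.35, 0, 0, 0, -1],
    [-0.2, 0, -0.35, 0, 0, 0, -1],
    [-0.2, 0, -0.35, 0, 0, 0, -1],
    [-0.2, 0, -0.35, 0, 0, 0, -1]
  ]
}}

```text
time: 20.4
tcp_pos: [0.4032, -0.1483, 0.3258]
orientation: [-2.968, 0.309, 0.795]
wrist_force: [0.2, -0.4, -2.3]
opening: 0.0218
grip_force: 29.9
```

Request:
{"fn": "jog_arm", "kwargs": {
  "increments": [
    [0, 0, 0, 0, 0.15, 0, -1],
    [0, 0, 0, 0, 0.15, 0, -1],
    [0, 0, 0, 0, 0.15, 0, -1],
    [0, 0, 0, 0, 0.15, 0, -1],
    [0, 0, 0, 0, 0.15, 0, -1],
    [0, 0, 0, 0, 0.15, 0, -1],
    [0, 0, 0, 0, 0.1, 0, -1],
    [0, 0, 0, 0, 0, 0, -1],
    [0, 0, 0, 0, 0, 0, -1],
    [0, 0, 0, 0, 0, 0, -1]
  ]
}}

```text
time: 21.4
tcp_pos: [0.4035, -0.1483, 0.3249]
orientation: [-3.125, 0.325, 0.002]
wrist_force: [0.5, 0.3, -1.3]
opening: 0.0217
grip_force: 29.9
```

Run:
```python
from h import *
totool([.42,-.12,.32])
```

```text
tcp [ 0.4035 -0.1483  0.3249] j [-0.41 -0.21  2.16 -0.    1.19  1.37]
[[ 0.979 -0.206 -0.001]
 [-0.206 -0.979  0.   ]
 [-0.001 -0.    -1.   ]]
shift/0.03: [ 0.346 -1.038  0.79 ]
```

Request:
{"fn": "jog_arm", "kwargs": {
  "increments": [
    [0, 0, 0, 0, 0, -0.24, -1],
    [0, 0, 0, 0, 0, -0.24, -1],
    [0, 0, 0, 0, 0, -0.24, -1],
    [0, 0, 0, 0, 0, -0.24, -1],
    [0, 0, 0, 0, 0, -0.24, -1],
    [0, 0, 0, 0, 0, -0.24, -1],
    [0, 0, 0, 0, 0, -0.24, -1],
    [0, 0, 0, 0, 0, -0.24, -1],
    [0, 0, 0, 0, 0, -0.24, -1],
    [0, 0, 0, 0, 0, -0.24, -1]
  ]
}}

```text
time: 22.4
tcp_pos: [0.4035, -0.1483, 0.3246]
orientation: [-2.714, -1.581, 0.002]
wrist_force: [-0.3, -1.0, -1.1]
opening: 0.0219
grip_force: 29.9
```

Request:
{"fn": "jog_arm", "kwargs": {
  "increments": [
    [0.5, 0, 0, 0, 0, 0, -1],
    [0.8, 0, 0, 0, 0, 0, -1],
    [0.8, 0, 0, 0, 0, 0, -1],
    [0.8, 0, 0, 0, 0, 0, -1],
    [0.8, 0, 0, 0, 0, 0, -1],
    [0.8, 0, 0, 0, 0, 0, -1],
    [0.8, 0, 0, 0, 0, 0, -1],
    [0.8, 0, 0, 0, 0, 0, -1],
    [0.8, 0, 0, 0, 0, 0, -1],
    [0.5, 0, 0, 0, 0, 0, -1]
  ]
}}

```text
time: 23.4
tcp_pos: [0.5147, 0.0456, 0.3245]
orientation: [-2.718, -1.575, 0.002]
wrist_force: [-0.5, -0.1, -1.2]
opening: 0.0218
grip_force: 29.9
```

Request:
{"fn": "jog_arm", "kwargs": {
  "increments": [
    [0, 0, 0, 0, 0.1, 0, -1],
    [0, 0, 0, 0, 0.1, 0, -1],
    [0, 0, 0, 0, 0.1, 0, -1],
    [0, 0, 0, 0, 0.1, 0, -1],
    [0, 0, 0, 0, 0.1, 0, -1],
    [0, 0, 0, 0, 0, 0, -1],
    [0, 0, 0, 0, 0, 0, -1],
    [0, 0, 0, 0, 0, 0, -1],
    [0, 0, 0, 0, 0, 0, -1],
    [0, 0, 0, 0, 0, 0, -1]
  ]
}}

```text
time: 24.4
tcp_pos: [0.5139, 0.0445, 0.3248]
orientation: [-2.589, -1.499, -0.34]
wrist_force: [-0.7, -0.2, -0.9]
opening: 0.0219
grip_force: 29.9
```

Run:
```python
from h import *
totool([.517,.056,.162])
o,c,P=wrist();save(c,"w4");np.savez("w4",P=P,**c)
c2=ctrl.camera("scene");save(c2,"scene4");np.savez("s4",P=pts(c2),**c2)
```

```text
tcp [0.5139 0.0445 0.3248] j [-0.08 -0.1   2.09  0.27  1.06  0.32]
[[ 0.481  0.867  0.128]
 [ 0.838 -0.498  0.224]
 [ 0.258 -0.    -0.966]]
shift/0.03: [-1.03  -0.101  5.969]
```

View pics/w4.png

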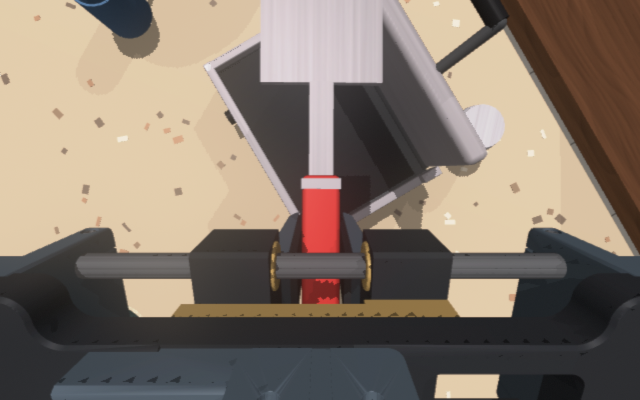

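View pics/scene4.png

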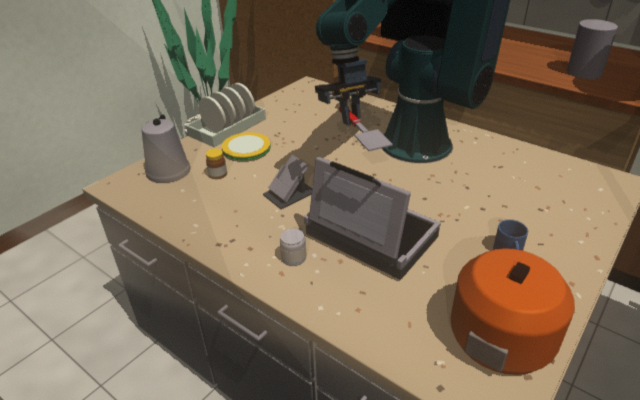

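The wrist view shows the blade at px (262–382, 0–82) and the neck and red handle firmly between the fingers. The scene view shows the cover standing open and the blade at (373,138).

```bash
cat > m.py <<'E'
from h import *
def fit(q):
    for _ in range(4):
        ce=q.mean(0);n=np.linalg.svd(q-ce,full_matrices=False)[2][2];d=abs((q-ce)@n);q=q[d<max(.003,2*d.std())]
    n*=np.sign(n[2]);return q,ce,n
def blade(P,box):
    q=P[box[1]:box[3],box[0]:box[2]].reshape(-1,3)
    m=np.median(q,0);q=q[np.abs(q-m).max(1)<.07];q,ce,n=fit(q)
    print(len(q),"ce",ce.round(4),"n",n.round(3),"tilt deg",np.degrees(np.arccos(n[2])).round(2),"z",q[:,2].min().round(3),q[:,2].max().round(3));return q
E
python3 - <<'E'
from m import *
z=dict(np.load("w4.npz"));P=z["P"]
blade(P,(268,4,376,76))
print("neck",[np.median(P[v,315:328],0).round(4).tolist() for v in(60,90,110,130,150,170)])
print("heel corners",P[80,264].round(4),P[80,380].round(4),"neckroot",np.median(P[82:86,316:326].reshape(-1,3),0).round(4))
z=dict(np.load("s4.npz"));P=z["P"];hsv=cv2.cvtColor(z["color"],cv2.COLOR_RGB2HSV)
m=(P[...,2]>.26)&(P[...,2]<.42)&(P[...,0]<.66)&(hsv[...,1]<60)&(hsv[...,2]>90);m[:125]=0;m[155:]=0;m[:,:350]=0;m[:,395:]=0
q,ce,n=fit(P[m]);print(len(q),ce,n,cv2.minAreaRect(q[:,:2].astype(np.float32)))
E
```

```text
7749 ce [0.5736 0.147  0.3451] n [ 0.01  -0.003  1.   ] tilt deg 0.58 z 0.343 0.348
neck [[0.5675, 0.1369, 0.3451], [0.5581, 0.1207, 0.3472], [0.5523, 0.1105, 0.3473], [0.5465, 0.1001, 0.3473], [0.5408, 0.0904, 0.3469], [0.5349, 0.0802, 0.3469]]
heel corners [0.5323 0.1431 0.3452] [0.5923 0.1095 0.3433] neckroot [0.5598 0.1241 0.3471]
495 [0.58452752 0.16248026 0.34663137] [0.00974904 0.00132913 0.99995159] ((0.5740159153938293, 0.1481359601020813), (0.1366194486618042, 0.07366983592510223), 58.8302001953125)
```

Request:
{"fn": "jog_arm", "kwargs": {
  "increments": [
    [-0.07, 0, 0.3, 0, 0, 0, -1],
    [-0.13, -0.02, 0.6, 0, 0, 0, -1],
    [-0.14, -0.02, 0.7, 0, 0, 0, -1],
    [-0.15, -0.02, 0.7, 0, 0, 0, -1],
    [-0.15, -0.02, 0.7, 0, 0, 0, -1],
    [-0.15, -0.02, 0.7, 0, 0, 0, -1],
    [-0.15, -0.02, 0.7, 0, 0, 0, -1],
    [-0.14, 0, 0.7, 0, 0, 0, -1],
    [-0.1, 0, 0.5, 0, 0, 0, -1],
    [-0.05, 0, 0.25, 0, 0, 0, -1]
  ]
}}

```text
time: 25.5
tcp_pos: [0.5146, 0.0546, 0.1438]
orientation: [-2.588, -1.498, -0.338]
wrist_force: [-0.6, -0.3, -1.3]
opening: 0.0221
grip_force: 29.9
```

Run:
```python
from m import *
totool([.517,.056,.162])
o,c,P=wrist();save(c,"w5");print(o["time"],o["wrist_force"].round(1))
blade(P,(268,4,376,76));print("heel",P[80,264].round(4),P[80,380].round(4))
# griddle rim & hotplate, wrist + scene/side
for n in("scene","side"):
    c=ctrl.camera(n);save(c,n+"5");P=pts(c);hsv=cv2.cvtColor(c["color"],cv2.COLOR_RGB2HSV)
    r=(P[...,2]>.064)&(P[...,2]<.076)&(P[...,1]>-.02)&(P[...,1]<.38)&(P[...,0]>.45)&(P[...,0]<.72);q=P[r];print(n,"rim",len(q),cv2.minAreaRect(q[:,:2].astype(np.float32)))
    m=(P[...,2]>.152)&(P[...,2]<.18)&(P[...,0]<.64)&(P[...,0]>.5)&(P[...,1]>.09)&(P[...,1]<.26);q=P[m];print(len(q),q.mean(0).round(4),cv2.minAreaRect(q[:,:2].astype(np.float32)))
    b=P[(P[...,0]>.63)&(P[...,0]<.76)&(P[...,1]>.05)&(P[...,1]<.33)&(P[...,2]>.12)&(P[...,2]<.26)];ce=b.mean(0);nn=np.linalg.svd(b-ce,full_matrices=False)[2][2];print("cover",np.arccos(abs(nn[2])))
```

```text
tcp [0.5146 0.0546 0.1438] j [-0.06  0.16  2.21  0.37  0.7   0.19]
[[ 0.482  0.867  0.127]
 [ 0.838 -0.498  0.224]
 [ 0.258 -0.002 -0.966]]
shift/0.03: [0.233 0.045 0.062]
25.5 [-0.6 -0.3 -1.3]
7745 ce [0.5744 0.1571 0.164 ] n [ 0.012 -0.002  1.   ] tilt deg 0.7 z 0.161 0.167
heel [0.5331 0.1532 0.1642] [0.5928 0.1195 0.163 ]
scene rim 831 ((0.589008092880249, 0.1774548590183258), (0.2375182807445526, 0.34009405970573425), 0.5674150586128235)
0 [nan nan nan] ((0.0, 0.0), (0.0, 0.0), 0.0)
cover 1.345004445733992
side rim 1121 ((0.5894186496734619, 0.17892110347747803), (0.23411352932453156, 0.3431055545806885), 0.4689313471317291)
632 [0.5811 0.1698 0.163 ] ((0.571479320526123, 0.15128356218338013), (0.15383228659629822, 0.07557205855846405), 59.75676345825195)
cover 1.3589260006166741<stdin>:9: RuntimeWarning: Mean of empty slice.
  ret = um.true_divide(
```

View pics/side5.png

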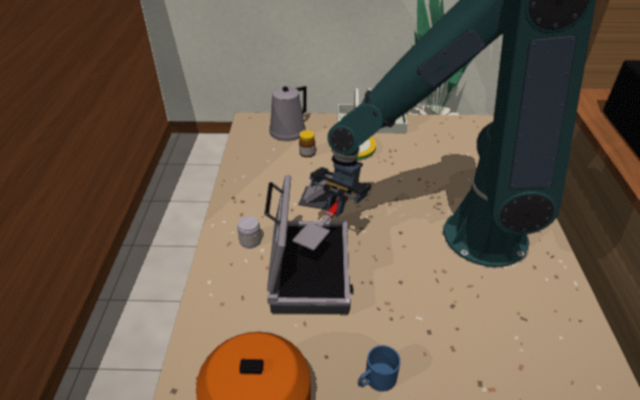

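The side view shows the blade at px (311,237), level over the exposed plate. The measured blade centre is within 5 mm of the hot plate's middle and its underside is about 98 mm above it. The cover is still at its stop.

Request:
{"fn": "jog_arm", "kwargs": {
  "increments": [
    [0.1, 0.02, -0.02, 0, 0, 0, -1],
    [0, 0, 0, 0, 0, 0, -1],
    [0, 0, 0, 0, 0, 0, -1],
    [0, 0, 0, 0, 0, 0, -1],
    [0, 0, 0, 0, 0, 0, -1],
    [0, 0, 0, 0, 0, 0, -1],
    [0, 0, 0, 0, 0, 0, -1],
    [0, 0, 0, 0, 0, 0, -1],
    [0, 0, 0, 0, 0, 0, -1],
    [0, 0, 0, 0, 0, 0, -1]
  ]
}}

```text
time: 26.65
tcp_pos: [0.5174, 0.0566, 0.1471]
orientation: [-2.589, -1.499, -0.341]
wrist_force: [0.1, 0.3, -1.4]
opening: 0.0219
grip_force: 29.9
```

```bash
python3 -c "
from plant import ctrl
print(ctrl.hand_in())"
```

```text
the job is handed in; nothing more can be done
None
```

I handed the job in at 26.65 s: the cover is up at its stop, and the arm still holds the spatula level (within about 1°), touching nothing, its blade about 10 cm above the middle of the hot plate. I don't have the judge's result.

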